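# Load a marked rail into the sprung drilling bed

## Robot

A 7-joint arm with a two-finger parallel gripper is mounted at the origin on the work surface. World frame = base frame: x ahead of the robot, y to its left, z up, the work surface at z = 0. Lengths are in mm, angles in rad, forces in N, time in s.
With the tool pointing down it reaches from about 400 to 750 mm from the base axis. Payload 19.5 kg.
Tool frame: the origin (TCP) lies midway between the tips of the shut fingers; the grasp point (between the pads) lies 19 mm behind it; z points along the fingers, y is the line along which they close (so a half turn about z gives the same grasp; the last joint's range is limited). The gripper opens to 85 mm and grips with 20 to 120 N. Pads are 22 mm wide; open, the fingers measure 114 mm over their backs; the gripper's body (76 mm by 85 mm) begins 54 mm behind the grasp point. The pads swing forward as they close: fully open they stand 13 mm farther back than shut.
Start: joints at [1.135, 0.707, -0.028, 1.485, 0.022, 0.951, -0.075], TCP at [220.617, -530.962, 209.268] pointing down, gripper open.
Joint ranges: [-2.71, 2.71], [-0.32, 2.16], [-1.57, 1.52], [0, 2.45], [-1.46, 4.6], [0, 2.02], [-2.83, 2.83]. Speed limits (rad/s): [1.89, 1.89, 2.57, 2.57, 3.01, 3.01, 3.01].

## Interface

Orientations are given as a unit quaternion [x, y, z, w].
In Python, from plant import ctrl gives the robot as it stands. Calls block until the motion is done:
- ctrl.reach(position, orientation): joint-space move of the TCP to a pose.
- ctrl.move_straight(position, v=150, rotation=None, guard=None): straight line of the TCP; rotation=None keeps the orientation; v is the mean speed in mm/s. With guard (N) it stops when the force on the tool has changed by that much, and returns True; else False.
- ctrl.move_j(angles): joint-space move.
- ctrl.set_gripper(opening, effort=None): finger opening in mm; effort is the grip in N (None keeps the last); returns when the fingers have stopped.
- ctrl.dwell(seconds).
- ctrl.ik(position, orientation): joint angles nearest the present ones, or None.
- ctrl.get_state(): the state.
- ctrl.snapshot(name): name is "scene" or "side" or "wrist"; returns a dict with "img" (400x640x3 uint8, red, green, blue), "camera_matrix" (3x3 intrinsics, pixels), "world_from_camera" (4x4, takes a point from camera to world coordinates); the wrist camera has in their place "mount" (4x4, takes a point from camera to tool coordinates, whose origin is the TCP and whose axes are the flange's). Camera axes: x right, y down, z forward; pixel columns grow to the right and rows downward; lengths in mm; the calibration is good to about 2 mm. The wrist camera is an equidistant fisheye: a pixel r from the principal point sees the ray r / f radians off the axis. A picture is of the moment at which its call begins: read the wrist's pose just before it. There is no depth.
A pose or a line that the arm cannot do raises ctrl.IKError and nothing moves.
- ctrl.job_done(): hands the job in; it is judged then, once.
The state is a dict: "time": time; "joint_positions": joint angles; "dq": joint speeds; "joint_efforts": joint torques, N m; "ee_pos": TCP position; "orientation": TCP orientation; "wrist_force": force on the tool from outside, world axes, zero at the start; "torque": the same for the moment, N m; "finger_gap": finger opening in mm; "gripper_force": force on a finger pad.
Only numpy, scipy, OpenCV 4.12 (cv2) and the standard library are available. Lean on these libraries where they do the work, as an engineer would, in place of code of your own. Each camera call takes 0.05 s, during which the arm holds its last target. There are 200 camera calls.

## Task

Take the wooden rail with the red spot, lay it on the raised sprung bed of the drill stand against the blue fence, and, with the bed still up, slide it along until the red spot is right under the drill bit. Then press the rail down, without ramming the bed against its bottom stop, and keep it down until the orange catch has come back over the rail's edge and holds it; let go and leave the other things on the bench where they are.

Things in the scene. Friction and masses are not known exactly. Their poses are not given: they have to be found in the camera images.
- rail: the rail to be drilled: a pale oak bar 200 (x) x 54 (y) x 26 mm (z), 0.12 to 0.25 kg, with a red spot on its top near its +x end and two dark slots in its -x end face. Origin: centre of the underside; x along the rail towards the spot, z up. It starts flat on the bench, one of three rails lying roughly side by side
- spot (a point): centre of the red spot (16 mm across) on the rail's top, 75 mm from the rail's middle towards its +x end, on its centre line
- station: drill stand, fixed: dark base plate 250 x 250 mm, 12 thick. Origin on the bench top under the middle of the rail's final place. x: along the rail on the bed, away from the robot; y: from fence to catch; z up. The rail finally lies along x, centred on the origin, spot towards +x. At x below -60 mm it is clear of fence and catch and can be gripped across; laid 40 mm short it clears the bit
- fence (a point): middle of the upper edge of the blue fence's face: a wall along station x from -60 to 60 mm, face at station y = -27 mm, top 112 mm above the bench, 20 mm thick behind the face. The rail lies against it on its -y side
- bed_top (a point): top of the sprung aluminium bed, above the station's origin: 102 mm above the bench when up and unloaded, 46 mm when fully down. The bed is a plate from station x = -90 to 60 mm, centred on y = 0, 44 mm wide (30 mm wide for x below -60 and cut away beside the catch), 8 mm thick; the rail overhangs it on both sides
- drill_column (a point): foot of the steel drill column, radius 16 mm (35 at the foot), 450 mm tall, at station x = 75, y = -105 mm. Its green arm carries the green drill body, radius 29 mm, which hangs above the bed's centre line at x = 75 from 227 mm up (chuck, then bit below)
- bed (a joint): travel of the sprung bed, 0 = up, grows downwards to the bottom stop at 0.056 m. Spring: about 3 N to start, about 13 N at the bottom, the rail's weight helps; it sinks only slightly under the rail alone. Pressing the rail slowly past the catch needs some 5 to 12 N more
- bit_tip (a point): point of the fixed drill bit (8 mm thick), pointing down, 150 mm above the bench, above the bed's centre line at station x = 75, y = 0; about 22 mm above the top of a rail on the raised bed
- catch (a joint): orange sprung catch, 30 mm wide, at the bed's +y side. 0 = fully out, its nose reaching 10 mm over a rail that touches the fence; positive = pushed away from the bed (to 0.024 m). Its top slopes, so a rail pressed down pushes it aside (about 0.010); once the rail's top is below the nose it creeps back in up to a second (damped) and its flat underside holds the rail down
- plain_a: a rail of the same size without a spot, to be left alone; origin as for the rail
- plain_b: another rail without a spot, to be left alone; origin as for the rail
- pad_a: black clamp pad 120 x 60 x 36 mm, bystander; origin at the centre of its underside
- pad_b: black clamp pad 120 x 60 x 36 mm, bystander; origin at the centre of its underside
- glue: yellow glue bottle, 64 mm across, 180 mm tall, bystander; origin at the centre of its underside
- offcut: wooden offcut with two holes, 110 x 60 x 30 mm, bystander; origin at the centre of its underside
- catch_pedestal (a point): top centre of the fixed dark pedestal that carries the catch, at station x = -20, y = 85 mm, 45 mm above the bench. The flat underside of the catch's nose (tip at y = 17 mm) is about 78 mm above the bench, but it is set afresh within 4 mm up or down each time and not reported: the nose returns at a bed travel anywhere from about 46 to 54 mm, to be felt or watched for
Not all that is in view belongs to the job. Leave any grey, purple or yellow look-alike of the rail alone.

How it is judged (in metres and radians):
On the way, in this order (a step that is already met when the one before it is completed fails the run):
1. the rail lies on the raised bed (travel under 20 mm) with the red spot within 6 mm of the bit, seen from above (horizontal distance between spot and bit_tip below 0.006 m and value of joint bed below 0.02 m and contact force between rail and bed above 0.5 N), for 0.2 s.
2. the rail on the bed is pressed down and pushes the catch aside by more than 5 mm (value of joint catch above 0.005 m and value of joint bed above 0.025 m and contact force between rail and bed above 0.5 N).
At the end, for the whole second after the job is handed in: Rail at rest on the bed (bearing over 1.5 N), held by the catch: bed travel over 40 mm, catch within 5 mm of fully out and bearing over 1.5 N on the rail; level and in line with the fence within 0.06 rad; spot within 6 mm of the bit seen from above (horizontal distance between spot and bit_tip below 0.006 m and value of joint bed above 0.04 m and value of joint catch below 0.005 m and contact force between rail and catch above 1.5 N and contact force between rail and bed above 1.5 N and angle between the x axis of rail and the x axis of station, either way round below 0.06 rad and angle between rail's own z axis and vertical below 0.06 rad and linear speed of rail below 0.01 m/s); the robot touches nothing.
It fails at once if the rail is rammed onto the bed with more than 60 N (contact force between rail and bed above 60 N).
It fails at once if another rail or a bystander is moved more than 30 mm (distance of any of plain_a, plain_b, pad_a, pad_b, glue, offcut from where it was at the start of the episode above 0.03 m).
It also fails if it takes over 72 s, if anything falls off the work surface, if the arm or the gripper's body presses on something with over 40 N, if the wrist force passes 120 N, or if a joint passes its speed limit or range.

## Working session

There is one attempt and no reset: what is moved stays moved. The work goes in short steps, each a Python script; the robot and the scene stay as the last script left them, time stands still between calls to the robot, and variables do not carry over. Pictures are saved under pics/ and viewed, at most 11 in all, crops included, and the job is handed in when it is done.

```bash
ls; mkdir -p pics; python3 - <<'E'
from plant import ctrl
import cv2,numpy as np,pickle
d={n:ctrl.snapshot(n) for n in("scene","side","wrist")}
pickle.dump(d,open("snap0.pkl","wb"))
for n in d:
    cv2.imwrite(f"pics/{n}0.png",d[n]["img"][:,:,::-1]); print(n,d[n]["camera_matrix"].round(1).tolist(),np.round(d[n].get("world_from_camera",d[n].get("mount")),3).tolist())
s=ctrl.get_state();print(s["time"],s["ee_pos"],s["orientation"],s["wrist_force"])
E
```

```text
pics
scene [[416.8, 0.0, 322.6], [0.0, 416.8, 199.7], [0.0, 0.0, 1.0]] [[-0.029, 0.844, -0.535, 1251.653], [0.999, 0.017, -0.028, 90.142], [-0.015, -0.535, -0.845, 1248.25], [0.0, 0.0, 0.0, 1.0]]
side [[426.5, 0.0, 313.2], [0.0, 426.5, 198.6], [0.0, 0.0, 1.0]] [[-0.8, -0.474, 0.368, 37.085], [-0.6, 0.614, -0.513, 753.532], [0.017, -0.631, -0.775, 1171.339], [0.0, 0.0, 0.0, 1.0]]
wrist [[309.7, 0.0, 318.3], [0.0, 309.7, 196.7], [0.0, 0.0, 1.0]] [[0.0, -0.963, -0.271, 68.396], [1.0, 0.0, 0.0, -0.207], [-0.0, -0.271, 0.963, -165.151], [0.0, 0.0, 0.0, 1.0]]
0.15 [ 220.55678811 -530.82239367  208.95904256] [ 9.80677009e-01  1.95633488e-01 -8.19590192e-05 -3.68859699e-04] [-0.00276951  0.44836306  0.45835532]
```

View pics/scene0.png

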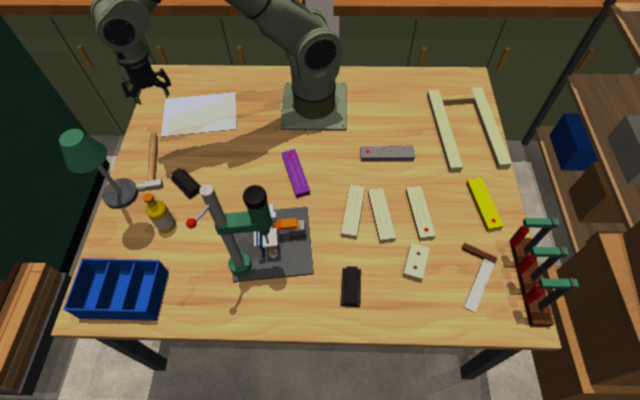

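View pics/side0.png

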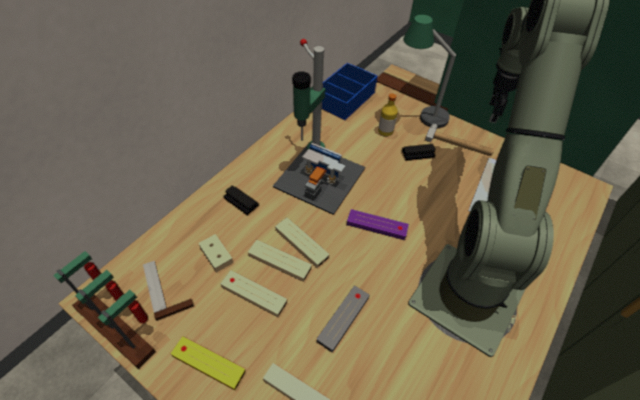

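Candidates for the rail, by scene-view pixel:
- pale with spot at (420,212), spot at (425,229)
- pale plain at (353,211) and (381,215)
- grey with red spot at (387,153)
- purple at (296,172)
- yellow at (485,203)

By the description I choose the pale one at (420,212). I'll check it in a crop and measure.

```bash
cat > h.py <<'E'
import numpy as np,cv2,pickle
def ray(s,px):
    T=s["world_from_camera"];K=s["camera_matrix"]
    d=np.linalg.inv(K)@np.array([px[0],px[1],1.]);return T[:3,3],T[:3,:3]@d
def onz(s,px,z):
    o,d=ray(s,px);return o+d*(z-o[2])/d[2]
def proj(s,P):
    T=np.linalg.inv(s["world_from_camera"]);p=T[:3,:3]@np.array(P,float)+T[:3,3];p=s["camera_matrix"]@p;return p[:2]/p[2]
def two(s1,p1,s2,p2):
    o,d=ray(s1,p1);q,e=ray(s2,p2)
    t=np.linalg.lstsq(np.c_[d,-e],q-o,rcond=None)[0];a,b=o+t[0]*d,q+t[1]*e
    return (a+b)/2,np.linalg.norm(a-b)
def hsv(im): return cv2.cvtColor(im,cv2.COLOR_RGB2HSV)
E
python3 - <<'E'
from h import *
d=pickle.load(open("snap0.pkl","rb"));S,D=d["scene"],d["side"]
for n,s,(x0,y0,x1,y1) in(("scene",S,(220,140,460,290)),("side",D,(210,140,370,320))):
    H=hsv(s["img"]);
    for name,lo,hi in(("red",(0,150,90),(6,255,255)),("red2",(172,150,90),(180,255,255)),("orange",(7,190,140),(16,255,255)),("blue",(100,90,50),(125,255,255)),("pale",(18,20,170),(35,95,255)),("dark",(0,0,40),(180,60,90))):
        m=np.zeros(H.shape[:2],np.uint8);m[y0:y1,x0:x1]=cv2.inRange(H,lo,hi)[y0:y1,x0:x1]
        k,l,st,c=cv2.connectedComponentsWithStats(m)
        for i in range(1,k):
            if st[i,4]>(4 if name!="dark" else 800) and (name!="pale" or st[i,4]>300):
                r=cv2.minAreaRect(cv2.findContours((l==i).astype(np.uint8),0,2)[0][0])
                print(n,name,c[i].round(1),st[i].tolist(),np.round(cv2.boxPoints(r),0).tolist() if st[i,4]>150 else "",onz(s,c[i],26).round(0) )
a=cv2.resize(S["img"][165:290,220:450],None,fx=3.4,fy=3.4,interpolation=2)[:,:782]
cv2.imwrite("pics/c1.png",a[:,:,::-1])
a=cv2.resize(D["img"][135:315,210:370],None,fx=3.3,fy=3.3,interpolation=2)
cv2.imwrite("pics/c2.png",a[:,:,::-1])
E
```

```text
scene red [367.5 151. ] [366, 150, 4, 3, 8]  [259. 211.  26.]
scene red [425.9 229.1] [425, 228, 3, 3, 8]  [586. 394.  26.]
scene orange [286.1 223.1] [275, 219, 24, 10, 135]  [573. -71.  26.]
scene blue [259.9 240.3] [259, 234, 3, 12, 27]  [ 640. -152.   26.]
scene pale [452.2 152.5] [443, 140, 17, 27, 304] [[443.0, 140.0], [454.0, 137.0], [462.0, 165.0], [451.0, 168.0]] [260. 525.  26.]
scene pale [352.7 209.5] [341, 184, 24, 51, 765] [[341.0, 232.0], [350.0, 183.0], [365.0, 186.0], [356.0, 235.0]] [515. 153.  26.]
scene pale [420.6 210.7] [407, 186, 29, 51, 745] [[406.0, 187.0], [421.0, 183.0], [436.0, 234.0], [421.0, 238.0]] [515. 384.  26.]
scene pale [381.8 213.4] [369, 188, 27, 51, 773] [[368.0, 189.0], [383.0, 185.0], [396.0, 237.0], [381.0, 241.0]] [529. 252.  26.]
scene pale [416.8 259.7] [404, 242, 26, 36, 571] [[404.0, 273.0], [411.0, 242.0], [430.0, 246.0], [423.0, 277.0]] [697. 354.  26.]
scene dark [263.9 249.2] [221, 208, 92, 74, 2270] [[219.0, 216.0], [306.0, 208.0], [312.0, 273.0], [226.0, 282.0]] [ 671. -135.   26.]
side red [231.7 279.8] [230, 278, 4, 4, 12]  [586. 395.  26.]
side red [357.4 295.6] [356, 294, 4, 4, 15]  [259. 210.  26.]
side orange [316.8 173.1] [311, 168, 13, 11, 85]  [ 642. -108.   26.]
side blue [324.7 152.1] [310, 145, 30, 15, 95]  [ 683. -213.   26.]
side pale [301.4 240.3] [277, 219, 50, 44, 486] [[277.0, 227.0], [285.0, 217.0], [327.0, 253.0], [318.0, 263.0]] [507. 157.  26.]
side pale [278.9 258.3] [249, 241, 61, 35, 539] [[249.0, 251.0], [254.0, 239.0], [309.0, 265.0], [304.0, 277.0]] [522. 252.  26.]
side pale [254.2 292. ] [223, 272, 62, 40, 568] [[222.0, 283.0], [229.0, 270.0], [284.0, 299.0], [277.0, 312.0]] [506. 384.  26.]
side dark [318.9 182.7] [274, 147, 90, 67, 2357] [[273.0, 187.0], [296.0, 136.0], [364.0, 167.0], [341.0, 217.0]] [609. -76.  26.]
```

View pics/c1.png

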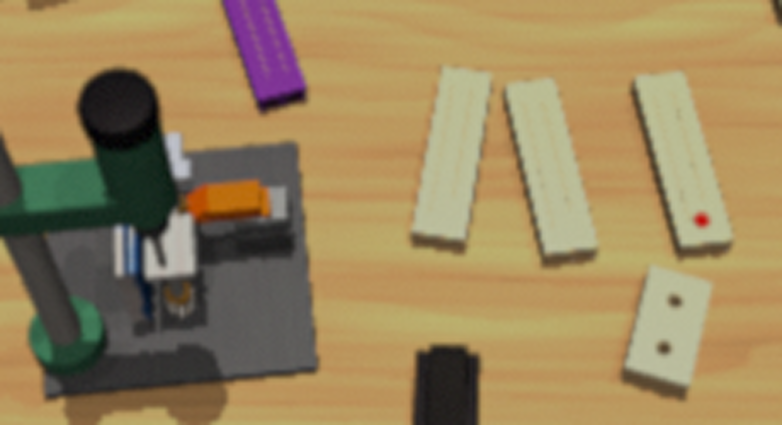

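View pics/c2.png

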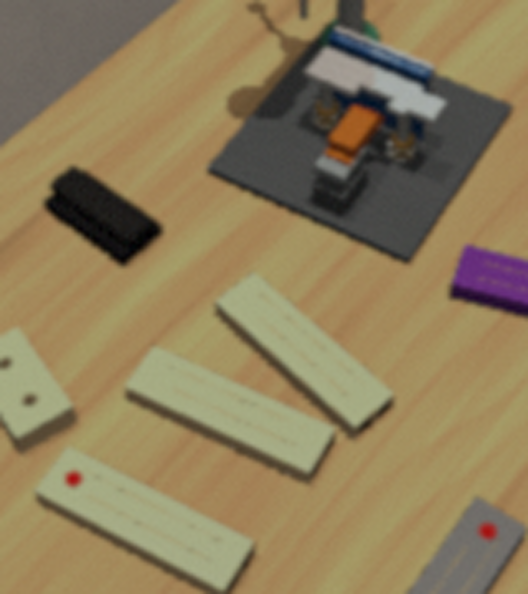

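The crops confirm the choice: the pale rail with the red spot lies at c1 (683,165), spot (701,220), with plain rails to its left. The grey and purple look-alikes are elsewhere. The stand plate corners and the catch are clear. Next I'll fit the station pose and go above the rail.

```bash
python3 - <<'E'
from h import *
d=pickle.load(open("snap0.pkl","rb"));S,D=d["scene"],d["side"]
loc=[(-125,125),(125,125),(125,-125),(-125,125),(-125,-125),(125,125)]
W=[onz(S,p,12)[:2] for p in((307.4,207.1),(313.2,273.8),(233.2,281.8))]+[onz(D,p,12)[:2] for p in((334.2,214.4),(364.8,167.1),(273.6,185.9))]
z=lambda a:np.array([complex(*p) for p in a])
l,w=z(loc),z(W);A=(np.conj(l-l.mean())*(w-w.mean())).sum()/(abs(l-l.mean())**2).sum()
R=A/abs(A);t=w.mean()-R*l.mean()
print("station",t,"yaw",np.angle(R),"scale",abs(A),"res",np.round((w-R*l-t),1))
print("bit",two(S,(267.9,242.1),D,(302,139)),"expected",t+R*75)
# rail top outlines
for n,s,c in(("scene",S,(415,200)),("side",D,(254,292))):
    H=hsv(s["img"]);m=cv2.inRange(H,(18,20,170),(35,95,255))
    k,lb=cv2.connectedComponents(m);i=lb[c[1],c[0]]
    ct=max(cv2.findContours((lb==i).astype(np.uint8),0,1)[0],key=len)[:,0]
    P=np.array([onz(s,p,26)[:2] for p in ct],np.float32)
    print(n,cv2.minAreaRect(P))
E
```

```text
station (634.5684740287106-112.50301805218123j) yaw 0.12772107267106692 scale 1.0043892243890569 res [ 5.7+1.2j  3.8-0.2j  4.4-1.9j -5.5+2.7j -0.8-0.7j -7.6-1.2j]
bit (array([ 708.99798363, -103.73162013,  157.31688116]), np.float64(4.621675099399454)) expected (708.9575799342635-102.94995976844685j)
scene ((512.53515625, 383.641357421875), (197.81170654296875, 52.139984130859375), 8.954630851745605)
side ((511.50677490234375, 383.31097412109375), (190.0577392578125, 45.23420715332031), 8.594200134277344)
```

```bash
cat >> h.py <<'E'
def q(y): return [np.cos(y/2),np.sin(y/2),0,0]
E
python3 - <<'E'
from h import *
from plant import ctrl
ctrl.set_gripper(80,60)
ctrl.reach([460,0,300],q(.1))
ctrl.reach([436.2,371.6,120],q(.155))
s=ctrl.get_state();w=ctrl.snapshot("wrist");pickle.dump((s,w),open("w1.pkl","wb"))
cv2.imwrite("pics/w1.png",w["img"][:,:,::-1])
print(s["time"],s["ee_pos"],s["joint_positions"],s["wrist_force"])
for p in([520,-120,200],[560,-121,110]): print(ctrl.ik(p,q(.128)))
E
```

```text
4.025 [437.20611516 370.56234652 120.56242895] [-0.76245819  0.81819053  0.00629134  1.6008751  -0.0058706   0.72185999
 -2.17122163] [ 0.17096531 -0.09662756 -0.16782938]
[ 0.26964982  0.65877973 -0.18932757  1.64721024  0.15392505  0.85021158
 -1.4255441 ]
[ 0.24355651  0.83518113 -0.17075337  1.60687455  0.19311572  0.71611008
 -1.46089904]
```

View pics/w1.png

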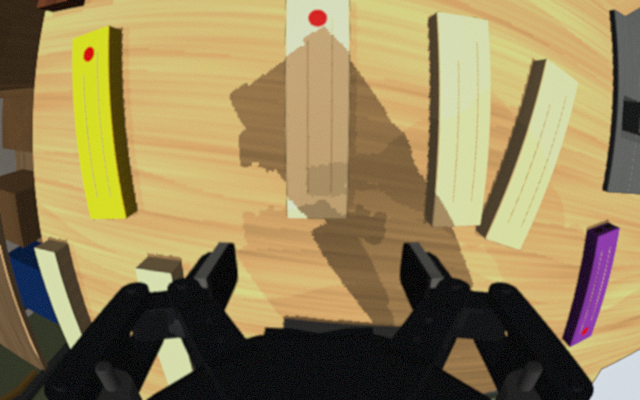

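The rail is centred between the fingers and aligned (edges at columns 288 and 349, end at row 218, spot at (317,18)). I'll check the end position numerically, then grasp and lift.

```bash
cat >> h.py <<'E'
from scipy.spatial.transform import Rotation as Ro
def wonz(st,w,px,z):
    K=w["camera_matrix"];v=np.array([px[0]-K[0,2],px[1]-K[1,2]]);r=np.linalg.norm(v);th=r/K[0,0]
    d=np.r_[v/max(r,1e-9)*np.sin(th),np.cos(th)]
    R=Ro.from_quat(st["orientation"]).as_matrix();M=w["mount"]
    o=R@M[:3,3]+np.array(st["ee_pos"]);d=R@M[:3,:3]@d
    return o+d*(z-o[2])/d[2]
def wproj(st,w,P):
    K=w["camera_matrix"];R=Ro.from_quat(st["orientation"]).as_matrix();M=w["mount"]
    p=M[:3,:3].T@(R.T@(np.array(P)-st["ee_pos"])-M[:3,3]);a=np.arctan2(np.hypot(*p[:2]),p[2])
    return p[:2]/np.hypot(*p[:2])*a*K[0,0]+K[:2,2]
E
python3 - <<'E'
from h import *
from plant import ctrl
s,w=pickle.load(open("w1.pkl","rb"))
for p in((317.5,18),(318,218),(288,217),(349,217)):print(wonz(s,w,p,26).round(1))
x,y=436.2,371.6
ctrl.move_straight([x,y,30],v=120)
g=ctrl.move_straight([x,y,0],v=20,guard=4)
s=ctrl.get_state();print(g,s["ee_pos"],s["wrist_force"])
if g: ctrl.move_straight([x,y,s["ee_pos"][2]+2],v=20)
ctrl.set_gripper(40,70)
s=ctrl.get_state();print(s["finger_gap"],s["gripper_force"],s["ee_pos"],s["wrist_force"],s["time"])
z=s["ee_pos"][2];ctrl.move_straight([x,y,z+160],v=100)
s=ctrl.get_state();w=ctrl.snapshot("wrist");pickle.dump((s,w,ctrl.snapshot("side")),open("w2.pkl","wb"))
cv2.imwrite("pics/w2.png",w["img"][:,:,::-1]);print(s["finger_gap"],s["ee_pos"],s["wrist_force"],s["torque"],s["time"],z)
E
```

```text
[585.  394.1  26. ]
[413.2 367.2  26. ]
[409.9 393.7  26. ]
[418.2 340.   26. ]
False [4.36247926e+02 3.71614715e+02 9.53549672e-02] [ 0.43570279 -0.84942423  0.59289303]
40.08439644510411 24.43744960008189 [436.7592128  371.7283864    2.31564885] [-7.35237014 -8.14024865 48.35618133] 7.1083
39.63803290866983 [436.05291652 371.47086059 161.88613288] [-0.27756178  0.0647866  -0.35153348] [-0.01443146 -0.00665994  0.01868967] 8.8833 2.315648850816865
```

View pics/w2.png

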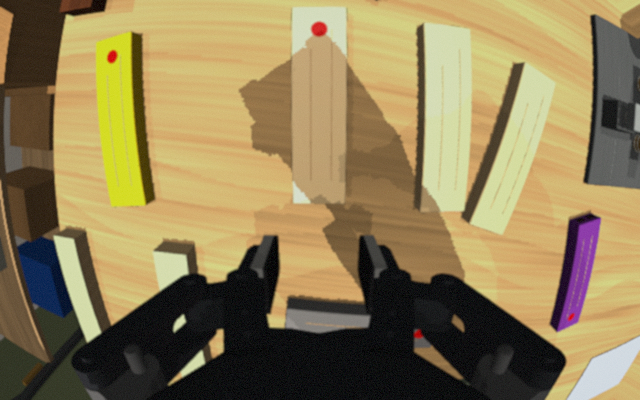

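The grip failed: the fingers closed to 40 mm, pressed downward with 48 N, and the rail stayed on the bench. I'll check where the rail is now and how the fingertips sit.

```bash
python3 - <<'E'
from h import *
s,w,_=pickle.load(open("w2.pkl","rb"))
for p in((319,29),(318,204),(293,203),(346,203)):print(wonz(s,w,p,26).round(1))
# fingertips: project of points in tool frame
R=Ro.from_quat(s["orientation"]).as_matrix()
for yy in(20,-20):
  for zz in(0,-10,-20,-30,-40):
    for xx in (-11,11): print(yy,zz,xx,wproj(s,w,s["ee_pos"]+R@[xx,yy,zz]).round(0),end=" ")
  print()
s,w=pickle.load(open("w1.pkl","rb"));R=Ro.from_quat(s["orientation"]).as_matrix()
print("open");
for zz in(0,-10,-20,-30): print(zz,wproj(s,w,s["ee_pos"]+R@[11,40,zz]).round(0),wproj(s,w,s["ee_pos"]+R@[-11,40,zz]).round(0))
E
```

```text
[585.  394.1  26. ]
[412.2 368.1  26. ]
[409.3 393.4  26. ]
[417.6 340.   26. ]
20 0 -11 [352. 250.] 20 0 11 [354. 215.] 20 -10 -11 [354. 258.] 20 -10 11 [356. 221.] 20 -20 -11 [356. 266.] 20 -20 11 [358. 228.] 20 -30 -11 [358. 276.] 20 -30 11 [361. 236.] 20 -40 -11 [361. 286.] 20 -40 11 [363. 245.] 
-20 0 -11 [285. 250.] -20 0 11 [283. 215.] -20 -10 -11 [283. 258.] -20 -10 11 [281. 221.] -20 -20 -11 [281. 266.] -20 -20 11 [279. 228.] -20 -30 -11 [279. 276.] -20 -30 11 [276. 236.] -20 -40 -11 [276. 286.] -20 -40 11 [274. 245.] 
open
0 [388. 215.] [385. 250.]
-10 [392. 221.] [389. 257.]
-20 [396. 228.] [393. 265.]
-30 [401. 235.] [397. 275.]
```

The rail has not moved. The real fingertips sit about 25–30 mm behind the TCP when open, so they closed on the rail's top. I'll go lower, guarded, at a narrower opening.

```bash
python3 - <<'E'
from h import *
from plant import ctrl
x,y=435.6,371.2
ctrl.set_gripper(70,70)
ctrl.move_straight([x,y,20],v=150)
g=ctrl.move_straight([x,y,-21],v=25,guard=4)
s=ctrl.get_state();print(g,s["ee_pos"],s["wrist_force"],s["time"])
zt=s["ee_pos"][2]
if g and zt<-8: ctrl.move_straight([x,y,zt+7],v=30)
if zt<-8:
    ctrl.set_gripper(45,70)
    s=ctrl.get_state();print(s["finger_gap"],s["gripper_force"],s["ee_pos"],s["wrist_force"],s["time"])
    z=s["ee_pos"][2];ctrl.move_straight([x,y,z+40],v=60)
s=ctrl.get_state();w=ctrl.snapshot("wrist");pickle.dump((s,w,ctrl.snapshot("side")),open("w3.pkl","wb"))
cv2.imwrite("pics/w3.png",w["img"][:,:,::-1]);print(s["finger_gap"],s["gripper_force"],s["ee_pos"],s["wrist_force"],s["torque"],s["time"])
E
```

```text
False [435.6413913  371.24424672 -20.89267522] [-0.68271209  0.70213042  0.34842739] 12.275
52.85271362315835 74.57530617713928 [435.65375647 371.25142125 -20.52237959] [-2.2412963  -1.44247427  9.50681514] 12.5833
52.90701172297021 73.3366870880127 [435.48192273 371.09804536  19.24477383] [ 0.13341602  0.20644413 -2.31740134] [-0.00236349  0.18530717 -0.01497398] 13.4083
```

View pics/w3.png

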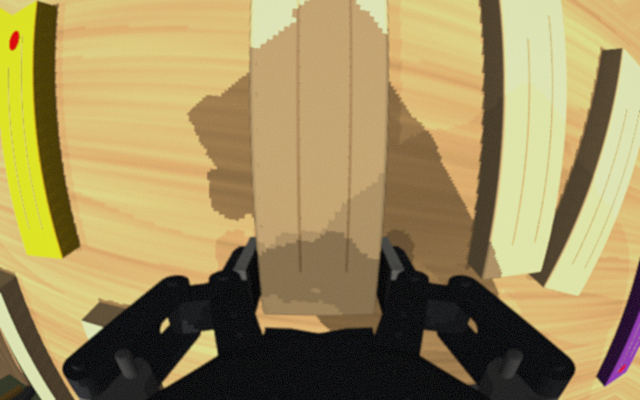

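Gripped: gap 52.9 mm, weight about 2.3 N, rail parallel between the fingers (columns 252–388). I'll carry it low to a point short of the bit and look.

```bash
python3 - <<'E'
from h import *
from plant import ctrl
yaw=.128;d=np.array([np.cos(yaw),np.sin(yaw)]);F=np.array([709,-103.3])-150.5*d
ctrl.move_straight([435.6,371.2,128],v=100)
p=F-100*d;ctrl.move_straight([*p,128],v=180,rotation=q(yaw))
p=F-60*d;ctrl.move_straight([*p,112],v=80)
s=ctrl.get_state();D={n:ctrl.snapshot(n) for n in("scene","side","wrist")};pickle.dump((s,D),open("w4.pkl","wb"))
print(s["finger_gap"],s["ee_pos"],s["wrist_force"],s["time"])
a=cv2.resize(D["scene"]["img"][165:290,210:330],None,fx=3.3,fy=4,interpolation=2)
b=cv2.resize(D["side"]["img"][100:225,270:390],None,fx=3.3,fy=4,interpolation=2)
c=np.hstack([a,b]);w=cv2.copyMakeBorder(D["wrist"]["img"],0,0,0,0,0)
cv2.imwrite("pics/w4.png",c[:,:,::-1]);cv2.imwrite("pics/w4w.png",w[:,:,::-1])
E
```

```text
52.90699103330568 [ 499.84619171 -130.24222504  112.01956869] [ 0.07065796  0.30191979 -1.96994218] 18.4
```

View pics/w4.png

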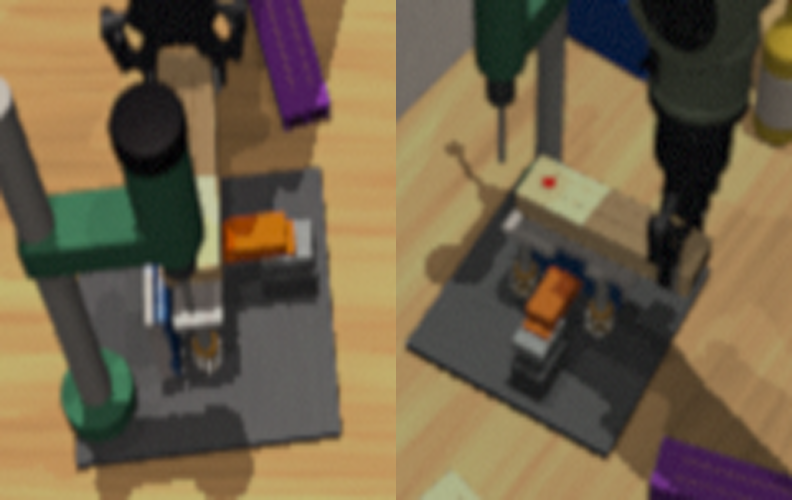

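View pics/w4w.png

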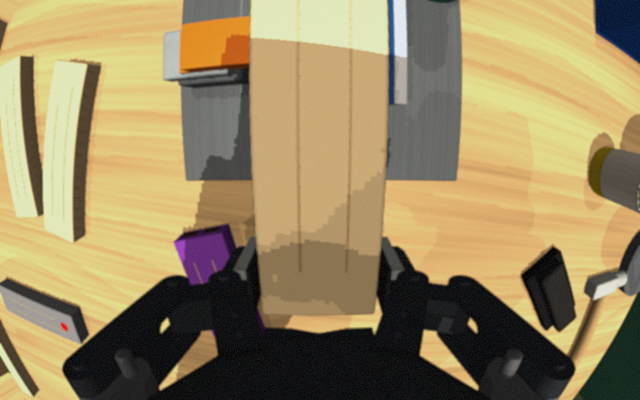

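Wrist view: plate's near corners at about (188,181) and (459,180), fence end at (391–407,104), rail aligned with the plate. Side view: spot at crop (549,183), bit tip at crop (502,160). Next I'll turn these into positions.

```bash
python3 - <<'E'
from h import *
s,D=pickle.load(open("w4.pkl","rb"));W=D["wrist"];S=D["side"]
a,b=wonz(s,W,(188,181),12),wonz(s,W,(459,180),12)
print(a,b,"width",np.linalg.norm(a-b)); v=(a-b)[:2];print("yaw",np.arctan2(-v[0],v[1]))
print("fence end",wonz(s,W,(391,104),112),wonz(s,W,(407,104),112))
e=np.array([634.57,-112.5]);d=np.array([np.cos(.128),np.sin(.128)]);n=np.array([-d[1],d[0]])
print("pred plate",e-125*d+125*n,e-125*d-125*n,"fence",e-60*d-27*n)
# spot/bit in side, colour centroid for the spot
H=hsv(S["img"]);m=cv2.inRange(H,(0,150,90),(6,255,255));m[:130]=0;m[165:]=0;m[:,:300]=0;m[:,340:]=0
ys,xs=np.nonzero(m);c=(xs.mean(),ys.mean());print(c,len(xs))
sp=onz(S,c,158.5);bt=onz(S,(302.1,140),150);print("spot",sp,"expected",s["ee_pos"][:2]+150.5*d,"bit",bt,"diff st",(bt-sp)[:2]@d,(bt-sp)[:2]@n)
for c in((302.1,139),(302.1,141)):print(onz(S,c,150))
g=D["side"]["img"][134:146,296:310].sum(2);print(g)
print(onz(D["scene"],(267.9,242.1),150),onz(D["scene"],(267.9,243.1),150))
E
```

```text
[493.18842011  -8.5211561   12.        ] [ 526.72572028 -260.32939132   12.        ] width 254.03176539645182
yaw 0.13240664697341173
fence end [ 577.61330593 -159.36633129  112.        ] [ 579.21649488 -168.21723623  112.        ]
pred plate [494.63625755  -4.47894777] [ 526.54894777 -252.43374245] fence [ 578.50741982 -146.93816348]
(np.float64(315.8), np.float64(145.4)) 5
spot [ 651.15095521 -109.14216151  158.5       ] expected [ 649.1149781  -111.03078552] bit [ 709.96278451 -108.7407954   150.        ] diff st 58.38193492355257 -7.109292158053808
[ 713.06114865 -112.73444647  150.        ]
[ 706.87769856 -104.7642593   150.        ]
[[395 395 384 366 313 227 222 305 383 404 414 421 421 418]
 [395 382 373 355 304 226 227 319 395 418 423 423 419 416]
 [383 371 366 362 315 225 238 332 412 425 421 419 420 418]
 [375 371 366 368 319 222 235 333 408 420 422 414 419 426]
 [367 366 375 383 335 231 235 336 410 420 414 422 420 430]
 [370 378 396 399 349 244 239 340 408 418 420 427 430 423]
 [376 391 406 416 379 307 301 368 416 425 423 425 424 414]
 [400 414 425 427 415 396 394 411 422 424 424 419 392 355]
 [408 425 425 423 427 424 424 424 423 422 416 388 312 266]
 [426 429 427 428 424 427 427 429 425 421 402 341 255 274]
 [402 430 430 432 430 428 428 421 415 402 358 270 252 344]
 [356 402 409 413 420 425 426 420 406 366 284 247 336 422]]
[ 706.87167625 -103.01214366  150.        ] [ 710.12788753 -102.68645947  150.        ]
```

```bash
python3 - <<'E'
from h import *
from plant import ctrl
yaw=.129;d=np.array([np.cos(yaw),np.sin(yaw)]);n=np.array([-d[1],d[0]]);F=np.array([709,-103.3])-150.5*d
p=F-42*d+3*n;ctrl.move_straight([*p,104],v=60,rotation=q(yaw))
g=ctrl.move_straight([*p,76],v=20,guard=2.5)
s=ctrl.get_state();print("down",g,s["ee_pos"],s["wrist_force"]);z=s["ee_pos"][2]
g=ctrl.move_straight([*(p-14*n),z],v=15,guard=4)
s=ctrl.get_state();print("fence",g,s["ee_pos"],s["wrist_force"],s["torque"],"lat",(s["ee_pos"][:2]-F)@n,s["time"])
D={k:ctrl.snapshot(k) for k in("scene","side","wrist")};pickle.dump((s,D),open("w5.pkl","wb"))
E
```

```text
down True [ 517.6807215  -125.08373436   75.83300264] [ 1.36585222 -0.63519485  0.95125899]
fence True [ 517.66383634 -128.33532214   75.33654957] [0.34762759 1.27248192 1.41629362] [ 0.22027603 -0.2222738   0.09917134] lat -0.21333894305965326 20.9833
```

Bed and fence were both felt, with the fence within 0.3 mm of prediction. I'll slide forward to just short of the target and measure spot against bit.

```bash
python3 - <<'E'
from h import *
from plant import ctrl
yaw=.129;d=np.array([np.cos(yaw),np.sin(yaw)]);n=np.array([-d[1],d[0]]);F=np.array([709,-103.3])-150.5*d
z=ctrl.get_state()["ee_pos"][2]
p=F-0.2*n;g=ctrl.move_straight([*p,z],v=40,guard=15)
s=ctrl.get_state();print(g,s["ee_pos"],s["wrist_force"],s["torque"],s["time"])
D={k:ctrl.snapshot(k) for k in("scene","side","wrist")};pickle.dump((s,D),open("w6.pkl","wb"))
S=D["side"];H=hsv(S["img"]);m=cv2.inRange(H,(0,150,80),(6,255,255))|cv2.inRange(H,(172,150,80),(180,255,255));m[:130]=0;m[165:]=0;m[:,:280]=0;m[:,330:]=0
ys,xs=np.nonzero(m);c=(xs.mean(),ys.mean());zt=z+20.5+26
print(c,len(xs),"spot",onz(S,c,zt),zt)
for r in(140,141):
  b=onz(S,(301.5,r),150);print("bit",b,"diff",(b-onz(S,c,zt))[:2]@d,(b-onz(S,c,zt))[:2]@n)
print(proj(S,[709,-103.3,150]),proj(S,[709,-103.3,zt]))
a=cv2.resize(D["scene"]["img"][205:265,240:300],None,fx=6.5,fy=8,interpolation=2)
b=cv2.resize(S["img"][115:175,285:345],None,fx=6.5,fy=8,interpolation=2)
cv2.imwrite("pics/w6.png",np.hstack([a,b])[:,:,::-1])
E
```

```text
False [ 559.99190138 -122.80143727   75.41963088] [0.8178686  0.6718217  0.45120345] [ 0.15818638 -0.34563556  0.03630359] 22.3417
(np.float64(300.5), np.float64(146.5)) 4 spot [ 712.62572423 -102.84606982  121.79082373] 121.79082373072582
bit [ 711.6069313  -107.46012152  150.        ] diff -1.6038910316603379 -4.444653610989477
bit [ 708.51842983 -103.48646795  150.        ] diff -4.155549442765686 -0.10670440223081087
[301.35728581 140.97037598] [301.39234927 146.87088585]
```

View pics/w6.png

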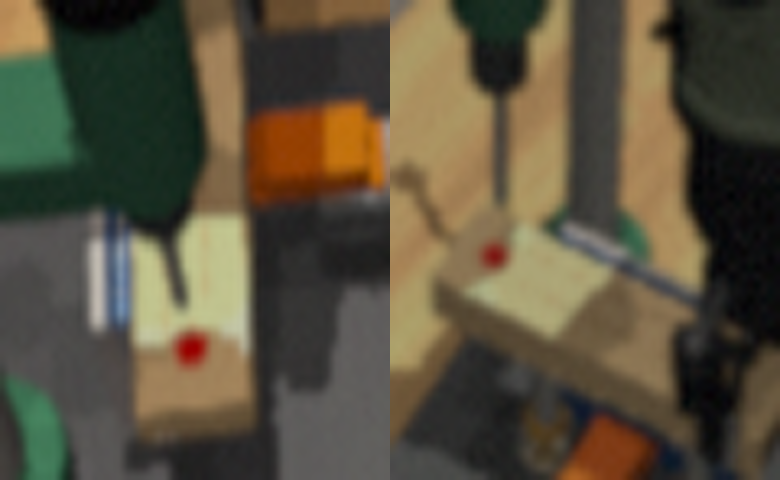

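```bash
python3 - <<'E'
from h import *
s,D=pickle.load(open("w6.pkl","rb"));A,B=D["scene"],D["side"]
yaw=.129;d=np.array([np.cos(yaw),np.sin(yaw)]);n=np.array([-d[1],d[0]])
H=hsv(A["img"]);m=cv2.inRange(H,(0,150,60),(6,255,255))|cv2.inRange(H,(172,150,60),(180,255,255));m[:240]=0;m[256:]=0;m[:,:260]=0;m[:,278:]=0
ys,xs=np.nonzero(m);ca=(xs.mean(),ys.mean());print(ca,len(xs))
sp,g1=two(A,ca,B,(300.6,146.6));bt,g2=two(A,(267.5,242.6),B,(301.4,140.6));print(sp,g1,bt,g2)
for zt in(122,125,128):
  for S,c,b in((A,ca,(267.5,242.6)),(B,(300.6,146.6),(301.4,140.6))):
    v=(onz(S,b,150)-onz(S,c,zt))[:2];print(zt,(v@d).round(1),(v@n).round(1))
E
```

```text
(np.float64(268.93333333333334), np.float64(248.26666666666668)) 15
[ 712.67909293 -103.17933827  120.87140531] 0.42689758516690096 [ 709.17264783 -103.78786824  151.29132774] 0.022277148499465597
122 -4.9 -0.6
122 -2.2 -2.1
125 -6.4 -0.9
125 -0.6 -4.8
128 -7.9 -1.2
128 1.0 -7.5
```

Triangulated, the spot is about 3 mm past the bit and centred laterally. I'll back off 3 mm, dwell and re-measure, then let go and re-measure again.

```bash
cat >> h.py <<'E'
def spotbit(ctrl):
    A,B=ctrl.snapshot("scene"),ctrl.snapshot("side");c=[]
    for S,(x0,x1,y0,y1) in((A,(260,278,240,256)),(B,(292,310,138,156))):
        I=S["img"].astype(float);w=np.clip(I[...,0]-1.5*I[...,1]-40,0,None);M=np.zeros_like(w);M[y0:y1,x0:x1]=w[y0:y1,x0:x1]
        yy,xx=np.indices(M.shape);c.append(((xx*M).sum()/M.sum(),(yy*M).sum()/M.sum()))
    P,g=two(A,c[0],B,c[1]);v=P[:2]-[709.17,-103.8]
    dd=np.array([np.cos(.129),np.sin(.129)]);print("spot",P.round(1),"gap",round(g,2),"past bit",round(v@dd,1),"lat",round(v@[-dd[1],dd[0]],1))
    return A,B
E
python3 - <<'E'
from h import *
from plant import ctrl
yaw=.129;d=np.array([np.cos(yaw),np.sin(yaw)])
spotbit(ctrl)
s=ctrl.get_state();p=s["ee_pos"]
ctrl.move_straight([*(p[:2]-3.0*d),p[2]+2],v=20);ctrl.dwell(.4)
s=ctrl.get_state();print(s["ee_pos"],s["wrist_force"],s["time"]);spotbit(ctrl)
ctrl.set_gripper(68);ctrl.dwell(.4)
s=ctrl.get_state();print(s["finger_gap"],s["wrist_force"],s["time"]);A,B=spotbit(ctrl)
s=ctrl.get_state();pickle.dump((s,{"scene":A,"side":B,"wrist":ctrl.snapshot("wrist")}),open("w7.pkl","wb"))
E
```

```text
spot [ 712.7 -102.8  121.5] gap 0.13 past bit 3.6 lat 0.5
[ 556.85197677 -123.26700465   77.33338069] [-1.74283941 -0.08227185  0.8684765 ] 23.3167
spot [ 709.4 -103.4  123.5] gap 0.8 past bit 0.3 lat 0.4
67.89050350287837 [-0.52265051 -0.31057576 -0.68181954] 24.1167
spot [ 709.6 -103.8  126.1] gap 0.28 past bit 0.4 lat -0.0
```

The spot is within 0.5 mm of the bit and stayed there on release. I'll withdraw, turn the closed fingers so the camera clears the drill body, and press near the middle while watching the catch.

```bash
cat >> h.py <<'E'
def orange(ctrl):
    B=ctrl.snapshot("side");H=hsv(B["img"]);m=cv2.inRange(H,(7,190,110),(18,255,255));m[:150]=0;m[200:]=0;m[:,:295]=0;m[:,340:]=0
    ys,xs=np.nonzero(m);return round(xs.mean(),2),round(ys.mean(),2),len(xs)
E
python3 - <<'E'
from h import *
from plant import ctrl
yaw=.129;d=np.array([np.cos(yaw),np.sin(yaw)])
p=ctrl.get_state()["ee_pos"]
ctrl.move_straight([p[0],p[1],175],v=120)
t=np.array([709.17,-103.8])-100*d
ctrl.move_straight([*(t-35*d),178],v=90,rotation=q(yaw+np.pi/2))
ctrl.set_gripper(0,40)
ctrl.move_straight([*t,175],v=80)
print(orange(ctrl),ctrl.get_state()["joint_positions"])
ctrl.move_straight([*t,150],v=60,guard=3)
g=ctrl.move_straight([*t,95],v=15,guard=2.5)
s=ctrl.get_state();print(g,s["ee_pos"],s["wrist_force"],s["finger_gap"],s["time"]);spotbit(ctrl)
E
```

```text
(np.float64(316.1), np.float64(174.62), 106) [ 0.40541283  0.86856778 -0.60770445  1.33929746  0.51386794  1.09100828
 -0.14289632]
False [ 610.04036715 -116.71641112   95.07081014] [-0.16453615 -0.18071905  1.24891169] 0.12964791632141376 32.625
spot [ 709.2 -103.6  116.7] gap 0.23 past bit 0.0 lat 0.2
```

```bash
python3 - <<'E'
from h import *
from plant import ctrl
p=ctrl.get_state()["ee_pos"];x,y=610.07,-116.67
for z in(85,78,71,65,60,57):
    g=ctrl.move_straight([x,y,z],v=14,guard=25)
    s=ctrl.get_state();print(g,s["ee_pos"].round(1),s["wrist_force"].round(1),orange(ctrl),round(s["time"],1))
    if g: break
ctrl.dwell(.8);s=ctrl.get_state();print(s["wrist_force"].round(1),orange(ctrl),s["time"])
A,B=spotbit(ctrl);pickle.dump((A,B),open("w8.pkl","wb"))
E
```

```text
False [ 610.4 -116.7   85.5] [-1.  -1.1 11. ] (np.float64(315.3), np.float64(175.53), 112) 33.6
False [ 610.7 -116.8   78.3] [ 3.2 -1.4  5.9] (np.float64(314.72), np.float64(176.44), 114) 34.3
False [ 610.7 -116.8   71.2] [ 3.  -1.   5.3] (np.float64(314.66), np.float64(176.41), 115) 35.0
False [ 610.7 -116.7   65.3] [ 2.3 -1.   6.7] (np.float64(314.65), np.float64(176.5), 116) 35.6
False [ 610.7 -116.7   60.3] [ 2.6 -1.2  7.4] (np.float64(314.79), np.float64(176.39), 112) 36.2
False [ 610.7 -116.7   57.4] [ 2.  -1.1  7.9] (np.float64(314.61), np.float64(176.61), 113) 36.6
[ 2.6 -0.6  8.1] (np.float64(314.71), np.float64(176.51), 115) 37.4417
spot [ 710.2 -103.    80.9] gap 0.53 past bit 1.2 lat 0.7
```

The catch is pushed aside (orange centroid at row 176.5, against 174.6 at rest). I'll creep down until it returns.

```bash
python3 - <<'E'
from h import *
from plant import ctrl
x,y=610.07,-116.67
for z in np.arange(55.5,47,-1.5):
    g=ctrl.move_straight([x,y,z],v=10,guard=10);ctrl.dwell(.5)
    s=ctrl.get_state();o=orange(ctrl);print(g,s["ee_pos"].round(1),s["wrist_force"].round(1),o,round(s["time"],1))
    if g or o[1]<175.6: break
ctrl.dwell(1.2);print(orange(ctrl),ctrl.get_state()["wrist_force"]);spotbit(ctrl)
E
```

```text
False [ 610.7 -116.7   55.9] [ 2.1 -2.1  8. ] (np.float64(314.62), np.float64(176.58), 114) 38.4
False [ 610.7 -116.8   54.4] [ 1.9 -0.8  7.7] (np.float64(314.68), np.float64(176.51), 114) 39.2
False [ 610.7 -116.7   52.9] [ 1.3 -1.1  8.8] (np.float64(314.68), np.float64(176.43), 112) 40.1
False [ 610.7 -116.7   51.5] [ 1.6 -0.7  9.4] (np.float64(315.91), np.float64(174.71), 105) 40.9
(np.float64(316.03), np.float64(174.66), 105) [ 1.91553675 -0.42166579 10.05341368]
 ** On entry to DLASCL parameter number  4 had an illegal value
 ** On entry to DLASCL parameter number  4 had an illegal value
 ** On entry to DLASCL parameter number  4 had an illegal value
 ** On entry to DLASCL parameter number  4 had an illegal value
 ** On entry to DLASCL parameter number  5 had an illegal value
 ** On entry to DLASCL parameter number  4 had an illegal valueh.py:30: RuntimeWarning: invalid value encountered in scalar divide
  yy,xx=np.indices(M.shape);c.append(((xx*M).sum()/M.sum(),(yy*M).sum()/M.sum()))
Traceback (most recent call last):
  File "h.py", line 31, in spotbit
    P,g=two(A,c[0],B,c[1]);v=P[:2]-[709.17,-103.8]
        ~~~^^^^^^^^^^^^^^^
  File "h.py", line 11, in two
    t=np.linalg.lstsq(np.c_[d,-e],q-o,rcond=None)[0];a,b=o+t[0]*d,q+t[1]*e
      ~~~~~~~~~~~~~~~^^^^^^^^^^^^^^^^^^^^^^^^^^^^
numpy.linalg.LinAlgError: SVD did not converge in Linear Least Squares
```

The catch is back (row 174.7, its rest value). The spot had just moved out of my search window. I'll lift off gently and verify before handing in.

```bash
sed -i 's/(260,278,240,256)),(B,(292,310,138,156))/(260,280,240,266)),(B,(290,312,138,166))/' h.py; python3 - <<'E'
from h import *
from plant import ctrl
x,y=ctrl.get_state()["ee_pos"][:2]
ctrl.move_straight([x,y,75],v=25);ctrl.move_straight([x,y,140],v=80);ctrl.dwell(.5)
s=ctrl.get_state();print(s["ee_pos"],s["wrist_force"],s["time"],orange(ctrl))
A,B=spotbit(ctrl)
a=cv2.resize(A["img"][195:275,230:310],None,fx=4.9,fy=6,interpolation=2)
b=cv2.resize(B["img"][115:195,275:355],None,fx=4.9,fy=6,interpolation=2)
cv2.imwrite("pics/w9.png",np.hstack([a,b])[:,:,::-1])
E
```

```text
[ 610.68645992 -116.7339283   139.96524877] [ 0.14647835 -0.18044072 -0.28890914] 44.9083 (np.float64(316.08), np.float64(174.56), 108)
spot [ 709.4 -102.7   74.9] gap 0.33 past bit 0.4 lat 1.0
```

View pics/w9.png

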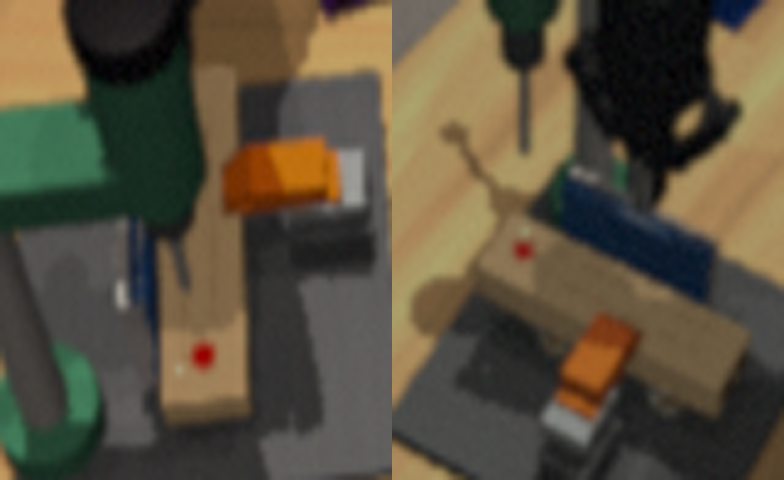

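The rail is down with the catch nose over its edge (side crop (600,345)), against the fence, spot under the bit within about 1 mm, and the gripper is clear.

```bash
python3 -c "
from plant import ctrl
print(ctrl.job_done())"
```

```text
the job is handed in; nothing more can be done
None
```

I handed the job in with the rail against the fence, held down by the orange catch, and the red spot about 1 mm from the bit seen from above; the hand-in call gave no verdict. A first grip closed on top of the rail without moving it, and I saw no other object shift.

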